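Dock the cordless file handpiece on its charger

ROBOT

A 6-joint arm with a two-finger parallel gripper is mounted at the origin on the work surface. World frame = base frame: x ahead of the robot, y to its left, z up, the work surface at z = 0. Lengths are in mm, angles in rad, forces in N, time in s.
With the tool pointing down it reaches from about 275 to 1000 mm from the base axis. Payload 8.4 kg.
Tool frame: the origin (TCP) lies at the very end of the fingers, on their centre line; the grasp point (between the pads) lies 19 mm behind it; z points along the fingers, x is the direction in which the jaws open and shut, and the axes are right-handed (so a half turn about z gives the same grasp; the last joint's range is limited). The gripper opens to 85 mm and grips with 20 to 120 N. Pads are 22 mm wide; open, the fingers measure 114 mm over their backs; the gripper's body (76 mm by 85 mm) begins 54 mm behind the grasp point. The pads swing forward as they close: fully open they stand 13 mm farther back than shut.
Start: joints at [1.186, 0.353, 1.633, -0, 1.155, -0.002], TCP at [233.448, 579.767, 231.281] pointing down, gripper open.
Joint ranges: [-2.63, 2.63], [-0.92, 2.1], [0.06, 2.66], [-1.3, 4.44], [0, 2.69], [-3.02, 3.02]. Speed limits (rad/s): [2.22, 2.22, 2.79, 3.14, 3.14, 3.14].

INTERFACE

Orientations are given as [roll, pitch, yaw] about the fixed x, y, z axes, in that order (R = Rz(yaw) Ry(pitch) Rx(roll)).
In Python, from rig import r gives the robot as it stands. The module is installed in compiled form; this text tells all that it offers.
- The arm moves only by the tool apply_moves, never from a script. Its argument "targets" is a list that holds one entry, the list of rows, each a list of 7 numbers: the gripper's target within -1 to 1 (fully open at 1, half-way at 0, shut at -1), then the shift along the tool's x, y, z in cm, then the turn, a rotation vector about the tool's x, y, z in degrees. A call has 1 to 8 rows; each row is the pose to reach, as a shift and turn from the pose measured when the call began, along the tool's axes at that moment; what a row does not reach only later rows make up. A row lasts 1/10 s, in which the tool goes at most 50 mm and 8.59 degrees, less where a joint would pass 70% of its speed; a pose out of reach is approached as far as the arm can. A call with a gripper value outside its range is refused whole. The fingers move at their own pace and stop on an object; "newtons" is the grip in N (left out, the last holds). Time passes only in rows, so rows that repeat a pose let the fingers close. It gives the time, the measured TCP pose, the force and the opening at its end, in the units of the state.
- r.sense(): the state, without advancing time (a new reading comes with each control period).
- r.grab_frame(name): name is "side" or "top"; returns a dict with "pixels" (480x640x3 uint8, red, green, blue), "fov_y" (degrees; the focal length in pixels is half the picture's height over the tangent of half this angle, whatever the lens; pixels are square), "cx", "cy" (the principal point, pixels), "R" (3x3) and "t" (3): a world point X has camera coordinates R X + t. Camera axes: x right, y down, z forward; pixel columns grow to the right and rows downward; lengths in mm; the calibration is good to about 2 mm. A picture is of the moment at which its call begins. There is no depth.
- r.sign_off(): hands the job in, once; it reports no verdict.
The state is a dict: "clock": time; "qpos": joint angles; "qvel": joint speeds; "joint_efforts": joint torques, N m; "eef_pos": TCP position; "tcp_rot": TCP orientation; "contact_force": force on the tool from outside, world axes, zero at the start; "wrist_torque": the same for the moment, N m; "opening": opening from 0.0 (shut) to 1.0 (fully open).
Only numpy, scipy, OpenCV 4.12 (cv2) and the standard library are available. Lean on these libraries where they do the work, as an engineer would, in place of code of your own. Each camera call takes 0.05 s, during which the arm holds its last target. There are 200 camera calls.

TASK

One of the two bays of the charging dock already holds a handpiece. Take the other handpiece from the ribbed mat, lay it in the V-groove of the empty bay with its brass contact end towards the hood, and push it gently along the groove until it is fully home against the charging contact hidden under the hood. Let go of it there, and leave the parked handpiece and the things standing around as they are.

Things in the scene. Friction and masses are not known exactly. Their poses are not given: they have to be found in the camera images.
- dock: Fixed two-bay charging dock: white base plate 230 x 190 x 6 mm, a V-groove rail in each bay, a hood over the rear. Origin on the table, midway across, 107 mm behind the plate's front edge; x along the grooves from the open front to the hood, y to the left of that. Grooves at y = +50 and -50 mm, from x = -100 mm to under the hood. One bay, either one, holds the parked handpiece.
- bay_l (a point): Groove axis of the bay at y = +50 mm, at the hood's mouth (dock x = 30 mm), 46 mm above the table: the height of a handpiece's axis when it lies in the groove. Axes as the dock's. Groove walls rise 35 degrees to each side, 20 mm wide at the top; the rail is 24 mm wide, its top 36 mm above the table, so fingers fit beside it.
- bay_r (a point): The same point of the other bay, at dock y = -50 mm. In each bay a sprung brass charging contact faces the mouth on the groove axis, 12 to 54 mm behind it: each is set on its own to suit a handpiece, and cannot be seen, only felt. It gives 3 mm at 3.5 N/mm before it bottoms; on release it may push the handpiece back about 1 mm, still touching.
- hood (a point): Centre of the hood's roof (dock x = 76 mm), 71 mm above the table. The hood covers dock x = 30 to 122 mm, 190 mm wide, open to the front, 20 mm free above the groove axis, 41 mm to each side. Under it, on each groove's axis, stands a sprung charging contact (see bay_r).
- handpiece_center (a point): Loose handpiece, 150 mm long, about 0.14 kg, lying on a mat with 5 mm ribs, pointing any way. Point on its axis, 18 mm above the table at the start; its x axis points to the contact end. Round aluminium body, 28 mm diameter, x = -35 to +64 mm; brass contact cap, 23 mm diameter, to +70 mm; black taper from -35 to -65 mm; 10 mm steel chuck with flat end at -80 mm.
- handpiece_tail (a point): Centre of the end face of the loose handpiece's brass contact cap, 70 mm from its centre point along its x axis.
- handpiece_nose (a point): Centre of the flat end of the loose handpiece's steel chuck (no bit fitted), 80 mm from its centre point, against its x axis.
- parked_center (a point): The other, identical handpiece, already home in one of the two bays; same point and axes as on the loose one.
- polish_a: Bystander: white polish bottle, 29 mm in diameter, 78 mm high, origin under its centre.
- polish_b: Bystander: a second polish bottle like polish_a.
- buffer: Bystander: grey buffer block, 95 x 28 x 28 mm, origin under its centre.
- dish: Bystander: small white ceramic bowl, 48 mm in diameter, 28 mm high, origin under its centre.

How it is judged (in metres and radians):
At the end, for the whole second after the job is handed in: The handpiece lies in the groove of the bay that was empty, along it within 0.06 rad, the end face of its contact cap within 2 mm of the charging contact, at rest; the parked handpiece is within 8 mm of where it was (distance between handpiece_tail and contact_pad below 0.004 m and angle between the x axis of handpiece_center and the x axis of dock, either way round below 0.06 rad and linear speed of handpiece below 0.01 m/s and distance of parked_center from where it was at the start of the episode below 0.008 m); the robot touches nothing.
It fails at once if the handpiece is pressed against the charging contact with more than 12 N, so that its spring bottoms (contact force between handpiece and contact_pad above 12 N).
It fails at once if the handpiece is let fall (it moves faster than 0.6 m/s out of the fingers, a drop of some 2 cm) (contact force between handpiece and the fingers below 0.1 N and linear speed of handpiece above 0.6 m/s).
It fails at once if the parked handpiece is shifted by more than 8 mm (distance of parked_center from where it was at the start of the episode above 0.008 m).
It fails at once if a polish bottle, the buffer or the dish is moved by more than 25 mm (distance of any of polish_a, polish_b, buffer, dish from where it was at the start of the episode above 0.025 m).
It also fails if it takes over 54 s, if anything falls off the work surface, if the arm or the gripper's body presses on something with over 40 N, if the wrist force passes 120 N, or if a joint passes its speed limit or range.

## Working session

There is one attempt and no reset: what is moved stays moved. The work goes in short steps, Python scripts to look and compute and a tool call to move; the robot and the scene stay as the last step left them, time stands still between calls to the robot, and variables do not carry over. Pictures are saved under pics/ and viewed, about 8 in all and at most 12, crops included, and the job is handed in when it is done.

Besides the shell and the picture viewer there is one more tool, called after ">>>" as name([rows], argument=value, ...), one row to a line, values as JSON. apply_moves: Moves the arm, as the interface text tells. Its arguments: {"type":"object","properties":{"targets":{"type":"array"},"newtons":{"type":"number"}},"required":["targets"]}

```bash
mkdir -p pics; python3 - <<'E'
from rig import r
import cv2,numpy as np,pickle
for n in("top","side"):
    f=r.grab_frame(n); cv2.imwrite(f"pics/{n}0.png",f["pixels"][:,:,::-1]); pickle.dump(f,open(f"{n}0.pkl","wb"))
    print(n,f["fov_y"],f["cx"],f["cy"],np.round(f["R"],3).tolist(),np.round(f["t"],1))
print(r.sense())
E
```

```text
top 53.660905044700385 314.8976392008029 231.33754539034882 [[0.027, -1.0, -0.01], [-0.991, -0.026, -0.128], [0.128, 0.013, -0.992]] [-14.1 568.6 978.2]
side 49.8917918655321 328.6271128650749 237.8280503890945 [[0.703, -0.711, -0.027], [-0.375, -0.339, -0.863], [0.604, 0.617, -0.505]] [-398.4  247.1  953.2]
{'clock': 0.1, 'qpos': array([ 1.18558545e+00,  3.53613956e-01,  1.63404368e+00, -2.57418951e-05,
        1.15518552e+00, -2.40605845e-03]), 'qvel': array([ 2.41627122e-04, -3.62830275e-04, -1.41917795e-03, -6.05473160e-04,
       -5.48330118e-06, -1.83370559e-04]), 'joint_efforts': array([-1.39259711e-03, -6.06354904e+01, -3.42816639e+01,  3.94667850e-06,
        3.95844720e-03,  2.87200578e-05]), 'eef_pos': array([233.30734388, 579.3737433 , 230.62172693]), 'tcp_rot': array([3.14157212e+00, 1.25055990e-03, 1.18800191e+00]), 'contact_force': array([ 0.26899907, -0.21265455,  0.00654777]), 'wrist_torque': array([-0.04951764,  0.00525059, -0.03732409]), 'opening': 0.994017448757205}
```

View pics/top0.png

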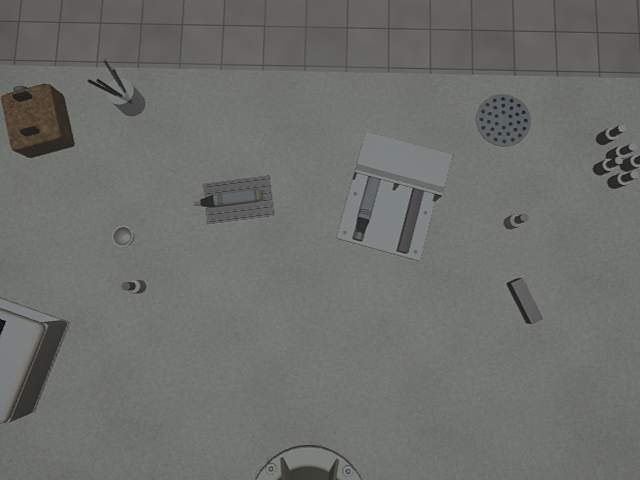

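View pics/side0.png

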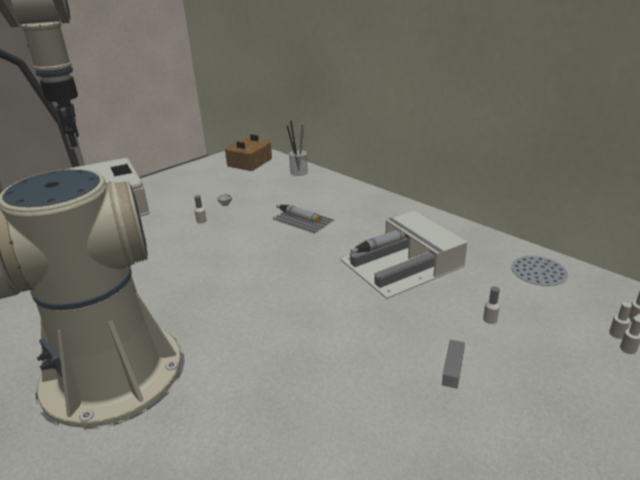

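The top view shows the loose handpiece with its nose near (195,204) and brass cap near (267,195). The dock is at (345–450,135–260), with the left bay occupied and the right one empty. I'll zoom in on both.

```bash
python3 - <<'E'
import pickle,cv2,numpy as np
t=pickle.load(open("top0.pkl","rb"))["pixels"][:,:,::-1]
a=cv2.convertScaleAbs(cv2.resize(t[165:235,185:285],None,fx=8,fy=8,interpolation=cv2.INTER_CUBIC)[:,:],alpha=1.6)
b=cv2.convertScaleAbs(cv2.resize(t[125:270,330:460],None,fx=4,fy=4,interpolation=cv2.INTER_CUBIC),alpha=1.6)
for im,x0,y0,s in((a,185,165,8),(b,330,125,4)):
    for x in range(x0-x0%10+10,x0+im.shape[1]//s,10): cv2.putText(im,str(x),((x-x0)*s,10),0,.35,(0,255,255));cv2.line(im,((x-x0)*s,12),((x-x0)*s,20),(0,255,255))
    for y in range(y0-y0%10+10,y0+im.shape[0]//s,10): cv2.putText(im,str(y),(0,(y-y0)*s),0,.35,(0,255,255));cv2.line(im,(25,(y-y0)*s),(33,(y-y0)*s),(0,255,255))
cv2.imwrite("pics/a.png",a);cv2.imwrite("pics/b.png",b)
E
```

```text
(no output)
```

View pics/a.png

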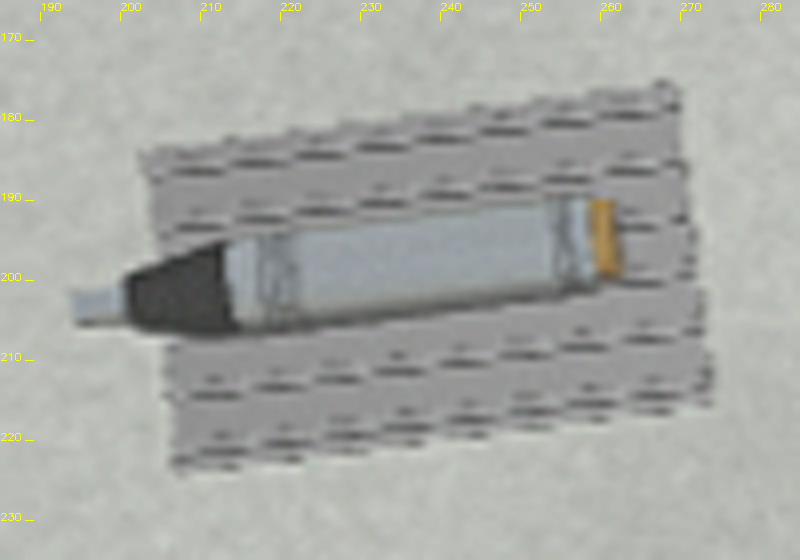

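View pics/b.png

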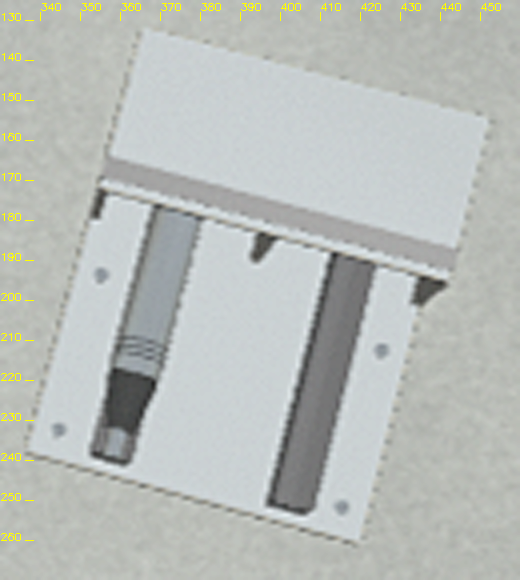

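The crops show the nose end at (193.5,203) and the cap face at (261.5,194.5). The empty rail's front end is at (397,250.7)–(407,253.5), and the plate's front corners are at (336.3,238.7) and (419.5,260.7).

```bash
cat >h.py <<'E'
import pickle,cv2,numpy as np
from scipy.optimize import least_squares
def proj(f,X):
    c=np.asarray(X,float)@np.array(f["R"]).T+f["t"]; F=240/np.tan(np.radians(f["fov_y"]/2))
    return np.c_[F*c[...,0]/c[...,2]+f["cx"],F*c[...,1]/c[...,2]+f["cy"]]
def back(f,uv,z):
    F=240/np.tan(np.radians(f["fov_y"]/2)); R=np.array(f["R"]); C=-R.T@f["t"]
    d=R.T@np.array([(uv[0]-f["cx"])/F,(uv[1]-f["cy"])/F,1]); return C+d*(z-C[2])/d[2]
def place(p,L):
    c,s=np.cos(p[2]),np.sin(p[2]); L=np.asarray(L,float)
    return np.c_[p[0]+c*L[:,0]-s*L[:,1],p[1]+s*L[:,0]+c*L[:,1],L[:,2]]
E
python3 - <<'E'
from h import *
f=pickle.load(open("top0.pkl","rb")); g=pickle.load(open("side0.pkl","rb"))
n,t=back(f,(193.5,203),18),back(f,(261.5,194.5),18); d=t-n
print("nose",n,"tail",t,"len",np.linalg.norm(d),"yaw",np.arctan2(d[1],d[0]),"center",t-d*70/150)
L=[[-107,95,6],[-107,-95,6],[-100,-38,36],[-100,-62,36],[122,95,71],[122,-95,71]]
uv=np.array([[336.3,238.7],[419.5,260.7],[397,250.7],[407,253.5],[365.5,132],[452.5,154.5]])
s=least_squares(lambda p:(proj(f,place(p,L))-uv).ravel(),[570,-150,-.2])
print(s.x,np.round(s.fun.reshape(-1,2),1))
x=s.x
print("bay_r/l mouth",place(x,[[30,-50,46],[30,50,46]]),"parked nose guess px",back(f,(357.5,236),46))
S=np.r_[place(x,L),place(x,[[30,95,71],[30,-95,71],[30,95,6]]),[n,t]]
im=cv2.convertScaleAbs(cv2.resize(g["pixels"][190:310,260:480,::-1],None,fx=3.5,fy=3.5,interpolation=cv2.INTER_CUBIC),alpha=1.5)
for q in proj(g,S): cv2.circle(im,tuple(int(v) for v in (q-[260,190])*3.5),3,(0,0,255),1)
cv2.imwrite("pics/s.png",im)
for nm,uv in dict(pa=(127,287),pb=(515,221),dish=(123,236)).items(): print(nm,back(f,uv,40))
E
```

```text
nose [627.05213611 270.13603363  18.        ] tail [649.88244397 121.17231324  18.        ] len 150.70306218064763 yaw -1.4187188099240045 center [639.2283003  190.68871609  18.        ]
[ 6.38958730e+02 -1.62270733e+02 -2.46023754e-01] [[-0.9 -0.3]
 [ 0.   1. ]
 [ 0.2 -0.4]
 [ 1.1 -0.1]
 [-0.4 -0.5]
 [-0.   0.3]]
bay_r/l mouth [[ 655.87791607 -218.07163959   46.        ]
 [ 680.23285404 -121.08278974   46.        ]] parked nose guess px [559.97942429 -89.31457063  46.        ]
pa [439.76179408 393.70129492  40.        ]
pb [ 601.62996843 -424.08429961   40.        ]
dish [547.58916163 410.75719171  40.        ]
```

View pics/s.png

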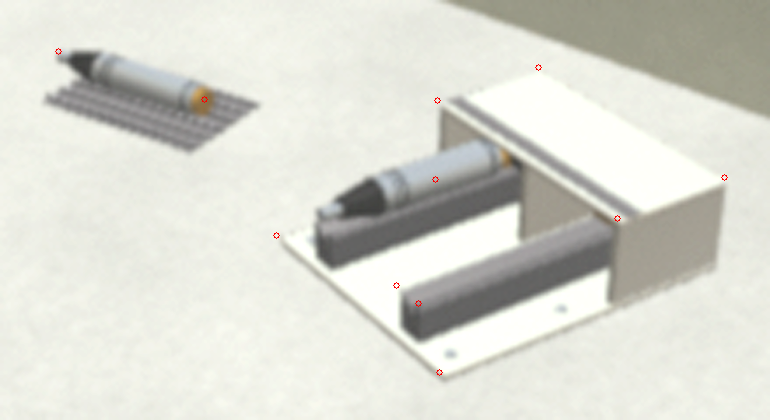

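```bash
cat >>h.py <<'E'
from scipy.spatial.transform import Rotation as Ro
def cmd(s,xyz,yaw):
    R=Ro.from_euler('xyz',s["tcp_rot"]); T=Ro.from_euler('xyz',[np.pi,0,yaw])
    return np.round(R.inv().apply(np.asarray(xyz)-s["eef_pos"])/10,2),np.round((R.inv()*T).as_rotvec(degrees=True),1)
E
python3 -c "
from h import *;from rig import r
print(cmd(r.sense(),[637,204.5,150],.152))"
```

```text
(array([-19.69,  51.45,   8.09]), array([ 0. ,  0.1, 59.4]))
```

>>> apply_moves([
  [[1,-19.7,51.5,3,0,0,59.4],[1,-19.7,51.5,3,0,0,59.4],[1,-19.7,51.5,3,0,0,59.4],[1,-19.7,51.5,3,0,0,59.4],[1,-19.7,51.5,3,0,0,59.4],[1,-19.7,51.5,3,0,0,59.4],[1,-19.7,51.5,3,0,0,59.4],[1,-19.7,51.5,3,0,0,59.4]],
], newtons=40)

```text
clock: 0.9
eef_pos: [527.1, 306.1, 208.9]
tcp_rot: [3.14, 0.001, 0.146]
contact_force: [-0.1, 0.8, -0.9]
opening: 0.999
```

```bash
python3 -c "
from h import *;from rig import r
print(cmd(r.sense(),[637,204.5,100],.152))"
```

```text
(array([ 9.4 , 11.65, 10.9 ]), array([ 0.1,  0.1, -0.3]))
```

>>> apply_moves([
  [[1,9.4,11.65,8,0,0,-0.3],[1,9.4,11.65,10.9,0,0,-0.3],[1,9.4,11.65,12.9,0,0,-0.3],[1,9.4,11.65,12.9,0,0,-0.3],[1,9.4,11.65,12.9,0,0,-0.3],[1,9.4,11.65,12.9,0,0,-0.3]],
])

```text
clock: 1.5
eef_pos: [636.3, 203.4, 78.3]
tcp_rot: [3.14, 0.004, 0.15]
contact_force: [-0.4, 0.9, 0.6]
opening: 0.999
```

```bash
python3 - <<'E'
from h import *;from rig import r
s=r.sense();R=Ro.from_euler('xyz',s["tcp_rot"])
ims=[]
for n,(x0,y0,w,hh) in dict(top=(180,150,110,90),side=(250,150,110,90)).items():
    f=r.grab_frame(n); im=cv2.convertScaleAbs(cv2.resize(f["pixels"][y0:y0+hh,x0:x0+w,::-1],None,fx=3.6,fy=3.6,interpolation=cv2.INTER_CUBIC),alpha=1.6)
    # tip corners with open jaws (tip centre on each pad inner face, 13 mm back), nominal
    for P in [[42.5,11,-13],[42.5,-11,-13],[-42.5,11,-13],[-42.5,-11,-13]]:
        q=proj(f,[s["eef_pos"]+R.apply(P)])[0]; cv2.circle(im,tuple(int(v) for v in (q-[x0,y0])*3.6),3,(0,0,255),1)
    for q in proj(f,[[627,270.1,18],[649.9,121.2,18]]): cv2.circle(im,tuple(int(v) for v in (q-[x0,y0])*3.6),3,(0,255,0),1)
    ims.append(im)
cv2.imwrite("pics/g1.png",np.hstack(ims)); print(s["eef_pos"],s["tcp_rot"])
E
```

```text
[636.31624697 203.44702843  78.34425351] [3.14014112 0.00407503 0.14998598]
```

View pics/g1.png

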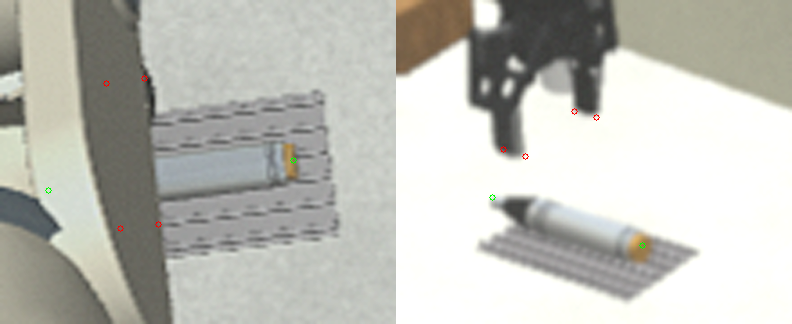

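Side view: the fingertips lie within about 1 px of prediction and straddle the body. Descending to grasp.

>>> apply_moves([
  [[1,0.1,0,4,0,0,0],[1,0.1,0,7.15,0,0,0],[1,0.1,0,7.15,0,0,0],[1,0.1,0,7.15,0,0,0],[-0.2,0.1,0,7.15,0,0,0],[-0.6,0.1,0,7.15,0,0,0],[-1,0.1,0,7.15,0,0,0],[-1,0.1,0,7.15,0,0,0]],
], newtons=40)

```text
clock: 2.4
eef_pos: [638.1, 205.3, 10.2]
tcp_rot: [3.141, -0.0, 0.152]
contact_force: [-16.8, 0.9, 13.9]
opening: 0.327
```

>>> apply_moves([
  [[-1,0,0,0,0,0,0],[-1,0,0,0,0,0,0],[-1,0,0,0,0,0,0]],
])

```text
clock: 2.7
eef_pos: [637.6, 205.3, 10.5]
tcp_rot: [3.141, 0.001, 0.152]
contact_force: [-4.7, -0.0, 6.7]
opening: 0.311
```

>>> apply_moves([
  [[-1,0,0,-0.5,0,0,0],[-1,0,0,-1,0,0,0],[-1,0,0,-2,0,0,0],[-1,0,0,-4,0,0,0],[-1,0,0,-7,0,0,0],[-1,0,0,-11,0,0,0],[-1,0,0,-13,0,0,0],[-1,0,0,-13,0,0,0]],
])

```text
clock: 3.5
eef_pos: [640.2, 206.1, 145.1]
tcp_rot: [-3.141, -0.006, 0.151]
contact_force: [0.7, -0.2, -1.3]
opening: 0.309
```

```bash
python3 - <<'E'
from h import *;from rig import r
s=r.sense();R=Ro.from_euler('xyz',s["tcp_rot"]);print(s)
f=r.grab_frame("side"); x0,y0=240,110; k=5
im=cv2.convertScaleAbs(cv2.resize(f["pixels"][y0:y0+100,x0:x0+120,::-1],None,fx=k,fy=k,interpolation=cv2.INTER_CUBIC),alpha=1.5)
for P in [[0,-66,-10],[0,84,-10]]:
    q=proj(f,[s["eef_pos"]+R.apply(P)])[0]; print(q);cv2.circle(im,tuple(int(v) for v in (q-[x0,y0])*k),3,(0,255,0),1)
cv2.imwrite("pics/g2.png",im)
# next
yaw=-.246+np.pi/2
m=place([638.96,-162.27,-.246],[[-95-30,-50,0]])[0]; print(m,cmd(s,[m[0],m[1],150],yaw))
E
```

```text
{'clock': 3.5, 'qpos': array([ 3.09367157e-01,  5.06317128e-01,  1.60129858e+00, -4.81972400e-04,
        1.02759199e+00,  1.58155519e-01]), 'qvel': array([ 1.42551062e-03,  4.88815513e-02,  4.69272155e-02,  2.77985994e-04,
       -4.22577948e-02, -5.89808012e-05]), 'joint_efforts': array([ 1.36122256e-02, -6.95330358e+01, -3.16059744e+01, -2.26623786e-02,
        6.70154784e-01,  1.46385126e-03]), 'eef_pos': array([640.20621937, 206.05534496, 145.07215619]), 'tcp_rot': array([-3.14099605, -0.00637045,  0.15145754]), 'contact_force': array([ 0.68946129, -0.22065566, -1.2567447 ]), 'wrist_torque': array([ 0.0567747 , -0.03970784, -0.04463405]), 'opening': 0.30910160580279156}
[273.44917115 159.78872769]
[316.78176808 171.33050518]
[ 505.54689751 -180.3239216     0.        ] (array([-19.14,  36.16,  -0.64]), array([  0.2,  -0.3, -67.2]))
```

View pics/g2.png

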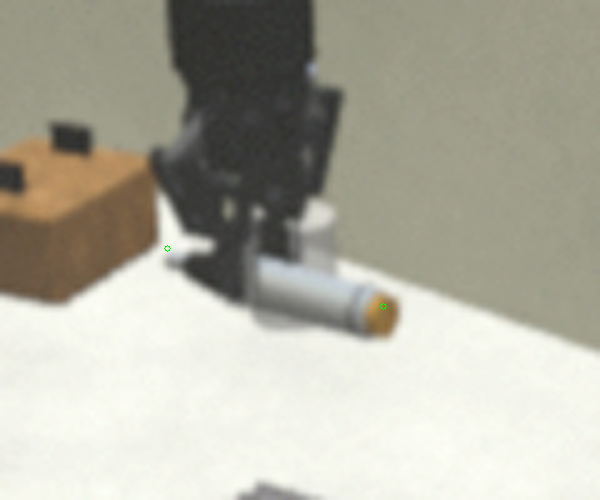

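The handpiece is held level, with the cap face at crop (383,315) and the nose at (172,262). They sit 2–3 px lower than my overlay, so the axis is about 7.5 mm above the TCP. I'm carrying it to the dock.

```bash
python3 -c "
from h import *;from rig import r
print(cmd(r.sense(),[558.9,-193.7,140],-.246+np.pi/2))"
```

```text
(array([-13.94,  38.27,   0.22]), array([  0.1,  -0.2, -67.2]))
```

>>> apply_moves([
  [[-1,-13.9,38.3,0.2,0,0,-67.2],[-1,-13.9,38.3,0.2,0,0,-67.2],[-1,-13.9,38.3,0.2,0,0,-67.2],[-1,-13.9,38.3,0.2,0,0,-67.2],[-1,-13.9,38.3,0.2,0,0,-67.2],[-1,-13.9,38.3,0.2,0,0,-67.2],[-1,-13.9,38.3,0.2,0,0,-67.2],[-1,-13.9,38.3,0.2,0,0,-67.2]],
])

```text
clock: 4.35
eef_pos: [562.6, -172.1, 138.8]
tcp_rot: [3.141, -0.001, 1.306]
contact_force: [0.8, -0.5, -1.9]
opening: 0.313
```

```bash
python3 -c "
from h import *;from rig import r
print(cmd(r.sense(),[558.9,-193.7,58],-.246+np.pi/2))"
```

```text
(array([-2.19,  0.21,  8.08]), array([ 0. , -0.1, -1.1]))
```

>>> apply_moves([
  [[-1,-2.2,0.2,1,0,0,-1.1],[-1,-2.2,0.2,4,0,0,-1.1],[-1,-2.2,0.2,8,0,0,-1.1],[-1,-2.2,0.2,8,0,0,-1.1],[-1,-2.2,0.2,8,0,0,-1.1],[-1,-2.2,0.2,8,0,0,-1.1]],
])

```text
clock: 4.95
eef_pos: [559.7, -193.9, 60.0]
tcp_rot: [3.14, -0.001, 1.326]
contact_force: [0.1, 0.2, -1.2]
opening: 0.308
```

```bash
python3 - <<'E'
from h import *;from rig import r
s=r.sense();R=Ro.from_euler('xyz',s["tcp_rot"]);print(s["eef_pos"],s["tcp_rot"],s["contact_force"])
ims=[]
for n,x0,y0 in (("side",345,190),("top",330,160)):
    k=4;f=r.grab_frame(n)
    im=cv2.convertScaleAbs(cv2.resize(f["pixels"][y0:y0+120,x0:x0+100,::-1],None,fx=k,fy=k,interpolation=cv2.INTER_CUBIC),alpha=1.5)
    d=lambda X,c:[cv2.circle(im,tuple(int(v) for v in (q-[x0,y0])*k),3,c,1) for q in proj(f,X)]
    d(s["eef_pos"]+R.apply([[0,-65,-7.5],[0,85,-7.5]]),(0,255,0))
    d(place([638.96,-162.27,-.246],[[-100,-38,36],[-100,-62,36],[30,-38,36],[30,-62,36],[30,-95,71],[-107,-95,6]]),(0,0,255))
    ims.append(im)
cv2.imwrite("pics/g3.png",np.hstack(ims))
E
```

```text
[ 559.68408419 -193.87605096   60.0029275 ] [ 3.13950724e+00 -1.14649868e-03  1.32604000e+00] [ 0.10068455  0.19045435 -1.17947839]
```

View pics/g3.png

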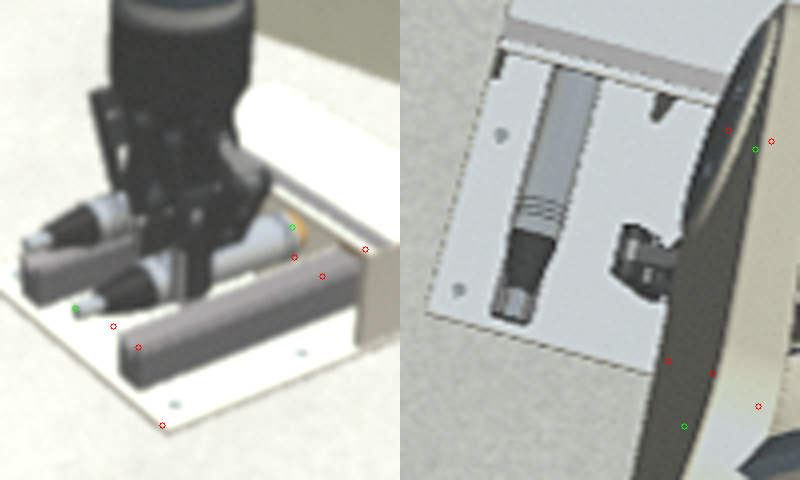

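Side view: the held handpiece's nose at crop (77,312) and cap at (298,228) are within 1–1.5 px of prediction. The dock's rail and plate corners sit about 2 px below theirs. I'll do a joint fit using both views, with the side camera's bias taken from the held handpiece.

```bash
python3 - <<'E'
from h import *
f=pickle.load(open("top0.pkl","rb")); g=pickle.load(open("side0.pkl","rb"))
L=[[-107,95,6],[-107,-95,6],[-100,-38,36],[-100,-62,36],[122,95,71],[122,-95,71]]
uv=np.array([[336.3,238.7],[419.5,260.7],[397,250.7],[407,253.5],[365.5,132],[452.5,154.5]])
M=[[-107,95,6],[-107,-95,6],[-100,-38,36],[30,95,71],[122,95,71],[122,-95,71]]
w=np.array([[280,238],[446,378],[403,292],[441,107],[540,71],[722,183]])/3.5+[260,190]
for b in ([0,0],[.5,.6]):
    S=lambda p:(proj(g,place(p,M))+b-w).ravel()
    T=lambda p:(proj(f,place(p,L))-uv).ravel()
    for nm,F in dict(top=T,side=S,both=lambda p:np.r_[T(p),S(p)]).items():
        s=least_squares(F,[630,-160,-.24]); x=s.x
        print(b,nm,np.round(x,3),"bay",place(x,[[0,-50,46]])[0].round(1),"rms",np.sqrt((s.fun**2).mean()).round(2))
E
```

```text
[0, 0] top [ 6.38959e+02 -1.62271e+02 -2.46000e-01] bay [ 626.8 -210.8   46. ] rms 0.56
[0, 0] side [ 6.35961e+02 -1.67251e+02 -2.37000e-01] bay [ 624.2 -215.8   46. ] rms 0.68
[0, 0] both [ 6.38733e+02 -1.63660e+02 -2.44000e-01] bay [ 626.7 -212.2   46. ] rms 0.93
[0.5, 0.6] top [ 6.38959e+02 -1.62271e+02 -2.46000e-01] bay [ 626.8 -210.8   46. ] rms 0.56
[0.5, 0.6] side [ 6.37197e+02 -1.64790e+02 -2.37000e-01] bay [ 625.5 -213.4   46. ] rms 0.63
[0.5, 0.6] both [ 6.38763e+02 -1.62917e+02 -2.43000e-01] bay [ 626.7 -211.4   46. ] rms 0.71
```

```bash
python3 -c "
from h import *;from rig import r
print(cmd(r.sense(),[558.2,-195.5,43],-.242+np.pi/2))"
```

```text
(array([-0.19, -0.15,  1.75]), array([ 0.2, -0.1, -0.2]))
```

>>> apply_moves([
  [[-1,-0.2,-0.15,0.8,0,0,-0.2],[-1,-0.2,-0.15,1.5,0,0,-0.2],[-1,-0.2,-0.15,1.75,0,0,-0.2],[-1,-0.2,-0.15,1.75,0,0,-0.2]],
])

```text
clock: 5.45
eef_pos: [557.7, -195.4, 42.4]
tcp_rot: [3.139, -0.001, 1.329]
contact_force: [-0.7, -0.2, -0.9]
opening: 0.311
```

>>> apply_moves([
  [[-1,0,0,0.1,0,0,0],[-1,0,0,0.2,0,0,0],[-1,0,0,0.2,0,0,0]],
])

```text
clock: 5.75
eef_pos: [557.7, -195.4, 40.3]
tcp_rot: [3.139, -0.001, 1.33]
contact_force: [0.5, -0.2, -1.4]
opening: 0.309
```

>>> apply_moves([
  [[-1,0,0,0.1,0,0,0],[-1,0,0,0.2,0,0,0],[-1,0,0,0.2,0,0,0]],
])

```text
clock: 6.05
eef_pos: [557.9, -195.4, 39.7]
tcp_rot: [3.139, -0.001, 1.33]
contact_force: [-3.8, 2.5, 15.2]
opening: 0.312
```

>>> apply_moves([
  [[-1,0,0,0.1,0,0,0],[-1,0,0,0.1,0,0,0]],
])

```text
clock: 6.25
eef_pos: [558.0, -195.3, 39.6]
tcp_rot: [3.139, -0.001, 1.329]
contact_force: [-3.5, 2.4, 9.7]
opening: 0.31
```

Both walls are in contact and the lateral force is small. I'll loosen the grip so it settles in the groove, then look.

>>> apply_moves([
  [[-0.3,0,0,0,0,0,0],[-0.15,0,0,0,0,0,0],[-0.1,0,0,0,0,0,0],[-0.1,0,0,0,0,0,0]],
], newtons=20)

```text
clock: 6.65
eef_pos: [558.0, -195.3, 39.5]
tcp_rot: [3.139, -0.001, 1.329]
contact_force: [-0.5, -0.5, 0.1]
opening: 0.457
```

```bash
python3 - <<'E'
from h import *;from rig import r
s=r.sense();R=Ro.from_euler('xyz',s["tcp_rot"]);print(s["eef_pos"],s["tcp_rot"],s["contact_force"],s["opening"])
k=8;f=r.grab_frame("side");x0,y0=355,215
im=cv2.convertScaleAbs(cv2.resize(f["pixels"][y0:y0+75,x0:x0+95,::-1],None,fx=k,fy=k,interpolation=cv2.INTER_CUBIC),alpha=1.5)
for q in proj(f,place([638.2,-163.8,-.242],[[-135,-50,46],[15,-50,46]])): cv2.circle(im,tuple(int(v) for v in (q-[x0,y0])*k),3,(0,255,0),1)
cv2.imwrite("pics/g4.png",im)
E
```

```text
[ 558.00848144 -195.27826647   39.53182343] [ 3.13882259e+00 -1.35049376e-03  1.32926817e+00] [-0.49299655 -0.51049641  0.1135231 ] 0.4572754759669232
```

View pics/g4.png

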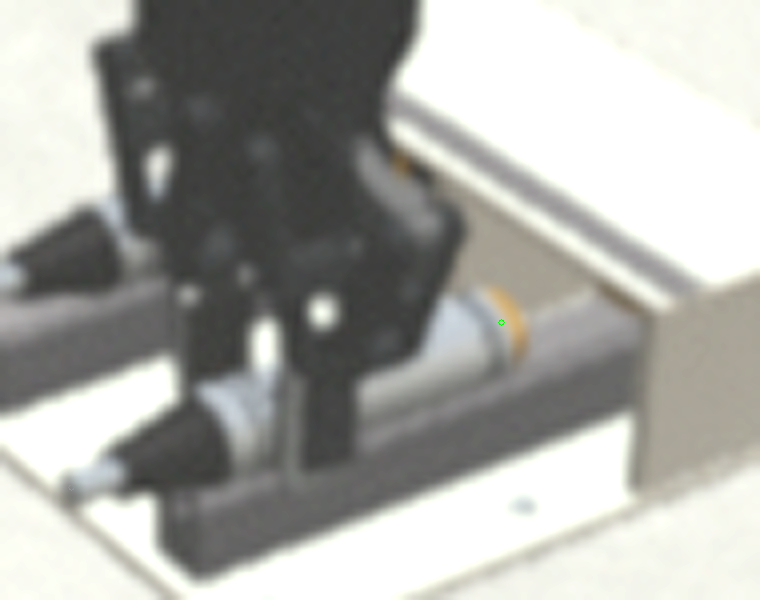

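It's seated in the groove: nose at crop (72,487), cap near (508,322) short of the hood's mouth. I'll regrip lightly and advance.

>>> apply_moves([
  [[-0.5,0,0,0,0,0,0],[-1,0,0,0,0,0,0],[-1,0,0,0,0,0,0],[-1,0,0,0,0,0,0]],
], newtons=20)

```text
clock: 7.1
eef_pos: [558.2, -194.3, 39.7]
tcp_rot: [3.139, -0.003, 1.329]
contact_force: [1.4, 5.5, 3.4]
opening: 0.322
```

>>> apply_moves([
  [[-1,0,0.4,0,0,0,0],[-1,0,0.8,0,0,0,0],[-1,0,1.2,0,0,0,0],[-1,0,1.6,0,0,0,0],[-1,0,1.6,0,0,0,0]],
])

```text
clock: 7.6
eef_pos: [573.0, -197.9, 39.7]
tcp_rot: [3.141, -0.003, 1.329]
contact_force: [-3.0, 1.7, 5.6]
opening: 0.317
```

>>> apply_moves([
  [[-1,0,0.2,-0.04,0,0,0],[-1,0,0.4,-0.04,0,0,0],[-1,0,0.4,-0.04,0,0,0]],
])

```text
clock: 7.9
eef_pos: [577.5, -199.1, 40.0]
tcp_rot: [3.14, -0.003, 1.329]
contact_force: [-0.4, 0.4, -1.7]
opening: 0.314
```

>>> apply_moves([
  [[-1,0,0.1,0,0,0,0],[-1,0,0.2,0,0,0,0],[-1,0,0.2,0,0,0,0]],
])

```text
clock: 8.2
eef_pos: [579.7, -199.6, 40.0]
tcp_rot: [3.14, -0.003, 1.329]
contact_force: [0.7, -0.4, -2.1]
opening: 0.317
```

>>> apply_moves([
  [[-1,0,0.1,0,0,0,0],[-1,0,0.2,0,0,0,0],[-1,0,0.2,0,0,0,0]],
])

```text
clock: 8.5
eef_pos: [581.9, -200.2, 40.0]
tcp_rot: [3.139, -0.003, 1.329]
contact_force: [-0.7, -1.2, -1.2]
opening: 0.314
```

>>> apply_moves([
  [[-1,0,0.1,0,0,0,0],[-1,0,0.2,0,0,0,0],[-1,0,0.2,0,0,0,0]],
])

```text
clock: 8.8
eef_pos: [584.0, -200.7, 40.0]
tcp_rot: [3.139, -0.003, 1.329]
contact_force: [-0.7, 1.0, -1.3]
opening: 0.318
```

>>> apply_moves([
  [[-1,0,0.1,0,0,0,0],[-1,0,0.2,0,0,0,0],[-1,0,0.2,0,0,0,0]],
])

```text
clock: 9.1
eef_pos: [586.1, -201.2, 40.1]
tcp_rot: [3.139, -0.003, 1.329]
contact_force: [-0.2, -0.0, 0.4]
opening: 0.321
```

>>> apply_moves([
  [[-1,0,0.1,0,0,0,0],[-1,0,0.2,0,0,0,0],[-1,0,0.2,0,0,0,0]],
])

```text
clock: 9.4
eef_pos: [588.3, -201.7, 40.1]
tcp_rot: [3.139, -0.003, 1.329]
contact_force: [0.4, -0.5, -0.9]
opening: 0.322
```

>>> apply_moves([
  [[-1,0,0.1,0,0,0,0],[-1,0,0.2,0,0,0,0],[-1,0,0.2,0,0,0,0]],
])

```text
clock: 9.7
eef_pos: [590.4, -202.3, 40.2]
tcp_rot: [3.139, -0.003, 1.329]
contact_force: [0.5, 1.1, -1.9]
opening: 0.317
```

>>> apply_moves([
  [[-1,0,0.1,0.02,0,0,0],[-1,0,0.2,0.02,0,0,0],[-1,0,0.2,0.02,0,0,0]],
])

```text
clock: 10.0
eef_pos: [592.5, -202.8, 40.0]
tcp_rot: [3.138, -0.003, 1.329]
contact_force: [0.7, -1.1, -1.0]
opening: 0.317
```

>>> apply_moves([
  [[-1,0,0.1,0,0,0,0],[-1,0,0.2,0,0,0,0],[-1,0,0.2,0,0,0,0]],
])

```text
clock: 10.3
eef_pos: [594.7, -203.3, 40.0]
tcp_rot: [3.138, -0.003, 1.329]
contact_force: [0.2, 0.4, -1.2]
opening: 0.32
```

>>> apply_moves([
  [[-1,0,0.1,0,0,0,0],[-1,0,0.2,0,0,0,0],[-1,0,0.2,0,0,0,0]],
])

```text
clock: 10.6
eef_pos: [596.8, -203.8, 40.0]
tcp_rot: [3.138, -0.003, 1.329]
contact_force: [-0.2, -0.2, -1.7]
opening: 0.316
```

>>> apply_moves([
  [[-1,0,0.1,0,0,0,0],[-1,0,0.2,0,0,0,0],[-1,0,0.2,0,0,0,0]],
])

```text
clock: 10.9
eef_pos: [599.0, -204.4, 40.1]
tcp_rot: [3.138, -0.003, 1.329]
contact_force: [0.5, -0.2, -2.2]
opening: 0.317
```

>>> apply_moves([
  [[-1,0,0.1,0,0,0,0],[-1,0,0.2,0,0,0,0],[-1,0,0.2,0,0,0,0]],
])

```text
clock: 11.2
eef_pos: [601.1, -204.9, 40.1]
tcp_rot: [3.138, -0.003, 1.329]
contact_force: [0.3, 0.5, -2.0]
opening: 0.318
```

>>> apply_moves([
  [[-1,0,0.1,0,0,0,0],[-1,0,0.2,0,0,0,0],[-1,0,0.2,0,0,0,0]],
])

```text
clock: 11.5
eef_pos: [602.4, -205.2, 39.8]
tcp_rot: [3.139, -0.003, 1.329]
contact_force: [-2.9, 0.3, -1.2]
opening: 0.319
```

>>> apply_moves([
  [[-1,0,0.08,0,0,0,0],[-1,0,0.08,0,0,0,0],[-1,0,0.08,0,0,0,0]],
])

```text
clock: 11.8
eef_pos: [602.6, -205.3, 39.8]
tcp_rot: [3.14, -0.003, 1.329]
contact_force: [-5.5, 1.1, 1.0]
opening: 0.32
```

>>> apply_moves([
  [[-1,0,0.04,-0.03,0,0,0],[-1,0,0.04,-0.03,0,0,0],[-1,0,0.04,-0.03,0,0,0]],
])

```text
clock: 12.1
eef_pos: [602.8, -205.3, 39.9]
tcp_rot: [3.141, -0.003, 1.329]
contact_force: [-5.6, 1.3, -1.1]
opening: 0.319
```

The force rises at about 3.5 N/mm over 1.6 mm of travel, so this is the sprung contact (5.6 N). I'll ease back slightly and release.

>>> apply_moves([
  [[-1,0,-0.08,0.02,0,0,0],[-1,0,-0.08,0.02,0,0,0],[-1,0,-0.08,0.02,0,0,0]],
])

```text
clock: 12.4
eef_pos: [602.3, -205.2, 39.8]
tcp_rot: [3.14, -0.003, 1.329]
contact_force: [-2.6, 1.4, -0.8]
opening: 0.314
```

>>> apply_moves([
  [[-0.4,0,0,0,0,0,0],[-0.2,0,0,0,0,0,0],[-0.1,0,0,0,0,0,0],[-0.1,0,0,0,0,0,0],[0.1,0,0,0,0,0,0],[0.1,0,0,0,0,0,0]],
])

```text
clock: 13.0
eef_pos: [602.5, -205.2, 39.9]
tcp_rot: [3.14, -0.003, 1.329]
contact_force: [-0.8, 0.3, -0.5]
opening: 0.549
```

>>> apply_moves([
  [[0.1,0,0,-1,0,0,0],[0.1,0,0,-3,0,0,0],[0.1,0,0,-6,0,0,0],[0.1,0,0,-10,0,0,0],[0.1,0,-4,-14,0,0,0],[0.1,0,-8,-16,0,0,0],[0.1,0,-12,-16,0,0,0],[0.1,0,-12,-16,0,0,0]],
])

```text
clock: 13.8
eef_pos: [481.0, -175.5, 200.7]
tcp_rot: [3.142, -0.003, 1.328]
contact_force: [0.7, 0.1, 0.1]
opening: 0.55
```

>>> apply_moves([
  [[0.1,-8,-15,-3,0,0,0],[0.1,-8,-15,-3,0,0,0],[0.1,-8,-15,-3,0,0,0],[0.1,-8,-15,-3,0,0,0],[0.1,-8,-15,-3,0,0,0]],
])

```text
clock: 14.3
eef_pos: [314.0, -217.8, 231.5]
tcp_rot: [3.141, -0.002, 1.326]
contact_force: [-0.6, 0.8, -0.8]
opening: 0.551
```

```bash
python3 - <<'E'
from h import *;from rig import r
s=r.sense();print(s["eef_pos"],s["contact_force"],s["opening"])
ims=[]
for n,x0,y0 in (("side",345,190),("top",335,140)):
    k=4;f=r.grab_frame(n)
    im=cv2.convertScaleAbs(cv2.resize(f["pixels"][y0:y0+125,x0:x0+100,::-1],None,fx=k,fy=k,interpolation=cv2.INTER_CUBIC),alpha=1.5)
    for q in proj(f,place([638.2,-163.8,-.242],[[63-150,-50,46],[30,-50,46]])): cv2.circle(im,tuple(int(v) for v in (q-[x0,y0])*k),3,(0,255,0),1)
    ims.append(im)
cv2.imwrite("pics/g5.png",np.hstack(ims))
E
```

```text
[ 313.96174387 -217.8086972   231.51552563] [-0.6474939   0.75913621 -0.84749281] 0.5505490800458178
```

View pics/g5.png

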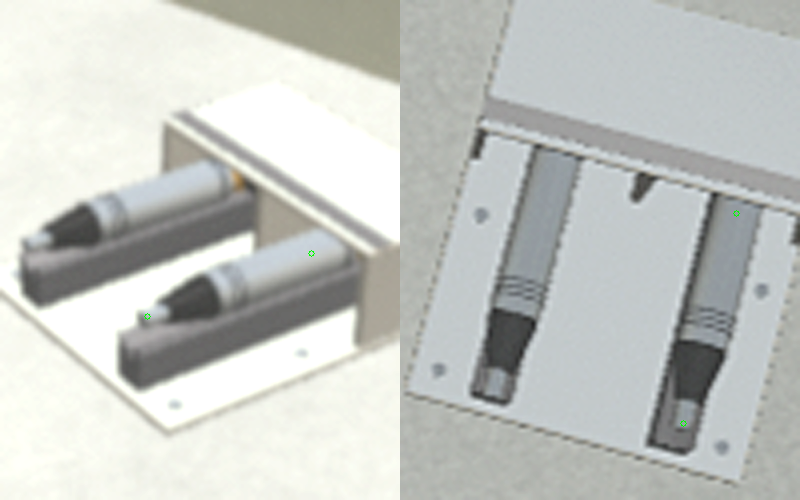

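The handpiece lies straight in the right groove. Its nose (side crop (147,316), top crop (682,423)) is where the felt contact depth puts it, the parked one hasn't moved, and the arm is clear. Handing in.

```bash
python3 -c "
from rig import r
print(r.sign_off())"
```

```text
the job is handed in; nothing more can be done
None
```

The loose handpiece now lies in the right-hand bay (dock y = −50 mm), cap towards the hood and resting against the charging contact as far as I could tell. I handed the job in at about 14.4 s; the hand-in reports no verdict.

**How it went:** I gripped it on the mat, laid it in the groove and let it settle. I then pushed it in with a light 20 N grip, in 2 mm steps once it was near the contact. The contact showed about 33 mm behind the hood's mouth. The force rose to about 5.7 N over 1.6 mm, which matches the 3.5 N/mm spring and is well under the 12 N limit. I eased back to about 3 N, let go and moved the arm clear.

**Last checks:**
- **Position:** both cameras show the handpiece straight in the groove, with its nose where the felt depth puts it.
- **Surroundings:** by eye the parked handpiece had not moved. The bottles, buffer and dish were not in the last pictures; the arm was never near the buffer, and crossed the bottle and dish area only once, high above them.
- **Robot:** the force reading is back to noise level, about 1 N, with the gripper clear.

**Disagreements and gaps:**
- The two cameras disagreed on the dock by about 3–6 mm. I used a compromise position, and the small sideways force as it touched down in the groove supported it.
- I did not press it again after letting go, so final contact with the pad is inferred from the push and the last pictures.

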